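# Four clicks on the planer's depth knob

## Robot

A 6-joint arm with a two-finger parallel gripper is mounted at the origin on the work surface. World frame = base frame: x ahead of the robot, y to its left, z up, the work surface at z = 0. Lengths are in mm, angles in rad, forces in N, time in s.
With the tool pointing down it reaches from about 350 to 975 mm from the base axis. Payload 7.1 kg.
Tool frame: the origin (TCP) lies at the centre of the arm's flange, where the gripper is bolted on; the fingertips stand 182 mm ahead of it and the grasp point (between the pads) lies 163 mm ahead of it; z points along the fingers, y is the line along which they close (so a half turn about z gives the same grasp; the last joint's range is limited). The gripper opens to 88 mm and grips with 3 to 60 N. Pads are 20 mm wide; open, the fingers measure 115 mm over their backs; the gripper's body (75 mm by 178 mm) begins 61 mm behind the grasp point.
Start: joints at [-1.179, 0.423, 1.63, -0, 1.089, -0.019], TCP at [249.605, -572.978, 404.675] pointing down, gripper open.
Joint ranges: [-3, 3], [-0.9, 2.11], [0.09, 2.58], [-1.31, 4.45], [0.11, 2.69], [-2.54, 2.54]. Speed limits (rad/s): [2.39, 2.39, 3.01, 3.14, 3.14, 3.14].

## Interface

Orientations are given as a rotation vector (axis times angle).
In Python, from workcell import readout, get_image, ctrl gives the robot as it stands.
- The arm moves only by the tool step_arm, never from a script. Its argument "targets" is a list that holds one entry, the list of rows, each a list of 7 numbers: the shift along the world's x, y, z as a fraction of full scale, then the turn, a rotation vector about the world's x, y, z as a fraction of full scale, then the opening, from 0 (shut) to 1 (fully open). In form: [[[dx, dy, dz, wx, wy, wz, claw], ...]]. A call has exactly 5 rows; each row shifts and turns the commanded pose from where the row before left it; what a row does not reach is not made up. Full scale, the value 1, is 0.05 m for a shift and 4 degrees for a turn. A row lasts 1/8 s, in which the tool goes at most 62.5 mm and 10.7 degrees, less where a joint would pass 70% of its speed; a pose out of reach is approached as far as the arm can. A call with a number of a shift or a turn outside -1 to 1 is refused whole. A call with a gripper value outside its range is refused whole. The fingers move at their own pace and stop on an object; the grip force is fixed at half the most. Time passes only in rows, so rows that do not move let the fingers close, or fill a call up. It gives the time, the measured TCP pose, the force, the opening and the grip force at its end, in the units of the state.
- readout.get_obs(): the state, without advancing time (a new reading comes with each control period).
- get_image(name): name is "scene" or "top"; returns a dict with "pixels" (480x640x3 uint8, red, green, blue), "intrinsics" (3x3 intrinsics, pixels), "extrinsics" (4x4, takes a point from world to camera coordinates). Camera axes: x right, y down, z forward; pixel columns grow to the right and rows downward; lengths in mm; the calibration is good to about 2 mm. A picture is of the moment at which its call begins. There is no depth.
- ctrl.close_job(): hands the job in; it is judged then, once.
The state is a dict: "t": time; "qpos": joint angles; "qvel": joint speeds; "joint_torque": joint torques, N m; "ee_pos": TCP position; "orientation": TCP orientation; "ft_force": force on the tool from outside, world axes, zero at the start; "moment": the same for the moment, N m; "width": finger opening in mm; "grasp_force": force on a finger pad.
Only numpy, scipy, OpenCV 4.12 (cv2) and the standard library are available. Lean on these libraries where they do the work, as an engineer would, in place of code of your own. Each camera call takes 0.05 s, during which the arm holds its last target. There are 200 camera calls.

## Task

The hand planer stands in its bench cradle with the depth knob parked at zero; set it for a 0.4 mm cut. With a fingertip push the four-lobed knob on its nose clockwise (seen from above) by exactly four clicks, leave it resting in that click and take the hand away. Only push: do not grip the knob or straddle it or one of its lobes with the fingers, and leave the chisel, offcut, wax tin and glue bottle where they are.

Things in the scene. Friction and masses are not known exactly. Their poses are not given: they have to be found in the camera images.
- planer: cordless hand planer, 290 mm long, held immovably in a cradle (x -77 to 293, y -65 to 65 mm) fixed to the bench. Origin on the bench straight below the knob's axis, z up, +x from nose to tail. Within 58 mm of the knob's axis nothing but the knob is higher than 86 mm; farther back: housing 102 mm high, handle 166 mm high from x = 77 mm on, motor end out to y = +90 mm, 112 mm high.
- depth_knob (a joint): knob angle (rad) about its vertical axis, growing clockwise seen from above (deeper). Click stops every 15 degrees: 0, 0.2618 ... 3.927, a hard end stop just beyond the first and last; it starts in stop 0. A click is 0.1 mm of cut. Leaving a stop takes about 0.2 N m (7 to 9 N on a lobe), falling to none midway, where the knob snaps by itself into the next stop.
- knob_centre (a point): point on the black knob's vertical axis, 110 mm above the bench (mid-height of its lobes). Skirt of radius 31.5 mm, 86 to 95 mm above the bench; on it a hub of radius 16.5 mm up to 126 mm and four radial lobes 90 degrees apart, 12 mm thick with round ends, out to radius 30.5 mm, 95 to 125 mm above the bench. The space between lobes is open down to the skirt.
- lobe1 (a point): middle of the round outer end (radius 6 mm) of the lobe with the white line on its top: 24.5 mm from the knob's axis, 110 mm above the bench; it turns with the knob. At joint value 0 this lobe points to the planer's nose (its -x).
- lobe2 (a point): the same point on the next lobe, 90 degrees clockwise of lobe1 seen from above.
- lobe3 (a point): the same point on the lobe opposite lobe1.
- lobe4 (a point): the same point on the lobe 90 degrees counter-clockwise of lobe1 seen from above.
- chisel: bench chisel lying flat, 264 mm long, up to 28 mm thick; origin on the bench at the ferrule, blade to +x (125 mm), wooden handle to -x (139 mm). Leave alone.
- offcut: hardwood offcut 115 x 45 x 28 mm (x, y, z), origin under its centre. Leave alone.
- wax_tin: round steel tin, 72 mm across, 42 mm high, origin under its centre. Leave alone.
- glue: white glue bottle standing upright, 54 mm across, 150 mm high, origin under its centre. Leave alone.

How it is judged (in metres and radians):
At the end, for the whole second after the job is handed in: The depth knob rests in the stop four clicks from zero (60 degrees, within 6) and is not turning; chisel, offcut, tin and bottle are within 20 mm of where they started and the bottle is upright (value of joint depth_knob between 0.947198 and 1.1472 rad and velocity of joint depth_knob between -0.05 and 0.05 rad/s and distance of each of chisel, offcut, wax_tin, glue from where it was at the start of the episode below 0.02 m and angle between glue's own z axis and vertical below 0.3 rad); the robot touches nothing.
It fails at once if the knob or one of its lobes is straddled or gripped from above, instead of being pushed from one side (z of the grasp point in the frame of planer below 0.135 m and (horizontal distance between the grasp point and knob_centre below 0.012 m or horizontal distance between the grasp point and lobe1 below 0.006 m or horizontal distance between the grasp point and lobe2 below 0.006 m or horizontal distance between the grasp point and lobe3 below 0.006 m or horizontal distance between the grasp point and lobe4 below 0.006 m)).
It fails at once if a bystander is picked up, shoved or knocked over (distance of any of chisel, offcut, wax_tin, glue from where it was at the start of the episode above 0.03 m or angle between glue's own z axis and vertical above 0.5 rad).
It also fails if it takes over 51 s, if anything falls off the work surface, if the arm or the gripper's body presses on something with over 40 N, if the wrist force passes 120 N, or if a joint passes its speed limit or range.

## Working session

There is one attempt and no reset: what is moved stays moved. The work goes in short steps, Python scripts to look and compute and a tool call to move; the robot and the scene stay as the last step left them, time stands still between calls to the robot, and variables do not carry over. Pictures are saved under pics/ and viewed, at most 10 in all, crops included, and the job is handed in when it is done.

Besides the shell and the picture viewer there is one more tool, called after "Emit:" as name(argument=value, ...) on one line, values as JSON. step_arm: Moves the arm, as the interface text tells. Shift numbers are shares of 0.05 m and turn numbers shares of 4 degrees, none past 1 either way. Its arguments: {"type":"object","properties":{"targets":{"type":"array"}},"required":["targets"]}

```bash
mkdir -p pics
python3 - <<'E'
from workcell import readout,get_image
import cv2,numpy as np
for n in("scene","top"):
    g=get_image(n);cv2.imwrite(f"pics/{n}0.png",g["pixels"][:,:,::-1]);print(n,g["intrinsics"].round(1).tolist(),g["extrinsics"].round(4).tolist())
o=readout.get_obs();print(o)
E
```

```text
scene [[601.1, 0.0, 321.5], [0.0, 601.1, 243.3], [0.0, 0.0, 1.0]] [[-0.8259, 0.5637, -0.0119, 524.7572], [0.4421, 0.6343, -0.6342, -201.4412], [-0.3499, -0.5291, -0.7731, 1364.5483], [0.0, 0.0, 0.0, 1.0]]
top [[530.8, 0.0, 313.6], [0.0, 530.8, 231.3], [0.0, 0.0, 1.0]] [[-0.0124, -0.9998, 0.0121, -12.9538], [-0.9972, 0.0115, -0.0744, 623.7941], [0.0743, -0.013, -0.9972, 822.8297], [0.0, 0.0, 0.0, 1.0]]
{'t': 0.1, 'qpos': array([-1.17899109e+00,  4.23776242e-01,  1.63060379e+00,  1.46011740e-05,
        1.08861077e+00, -1.89691412e-02]), 'qvel': array([-0.00131269, -0.00175979, -0.0036101 , -0.00105427, -0.00280125,
        0.00074013]), 'joint_torque': array([ 2.29426332e-04, -5.45615852e+01, -2.74324161e+01,  6.44971593e-02,
        1.87750423e-02, -8.35650354e-06]), 'ee_pos': array([ 249.52169059, -572.7571287 ,  403.97572138]), 'orientation': array([-3.07421770e+00, -6.40424844e-01,  3.86915136e-04]), 'ft_force': array([-0.98314625,  0.61653996, -0.76423372]), 'moment': array([-0.01538594, -0.02270725, -0.00559634]), 'grasp_force': 0.0, 'width': 87.67444506423642}
```

View pics/top0.png

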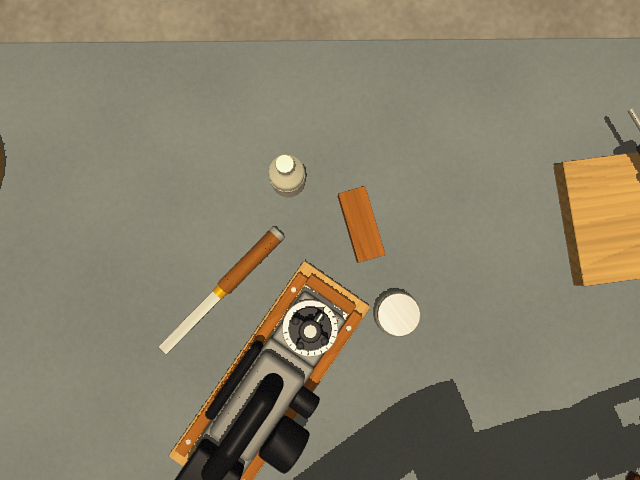

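View pics/scene0.png

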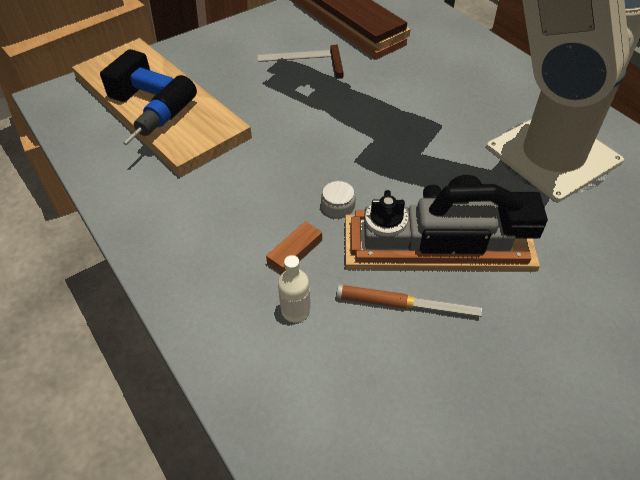

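The top view shows the knob at about (310,330), nose to the upper right; the tin is at (398,313), offcut (361,224), bottle (287,172) and chisel (222,290). The scene view shows the knob at (388,208). Next I measure the knob and the heading of the planer.

```bash
cat > h.py <<'E'
from workcell import readout,get_image,ctrl
import cv2,numpy as np
def ray(g,u,v):
    K,E=g["intrinsics"],g["extrinsics"];R,t=E[:3,:3],E[:3,3]
    d=R.T@np.linalg.inv(K)@[u,v,1];return -R.T@t,d
def onz(g,u,v,z):
    c,d=ray(g,u,v);return c+d*(z-c[2])/d[2]
def proj(g,p):
    K,E=g["intrinsics"],g["extrinsics"];q=K@(E[:3,:3]@p+E[:3,3]);return q[:2]/q[2]
E
python3 - <<'E'
from h import *
g=get_image("top");s=get_image("scene")
im=g["pixels"]
cv2.imwrite("pics/tc.png",cv2.resize(im[250:400,235:435,::-1],None,fx=4,fy=4,interpolation=cv2.INTER_CUBIC))
# white dial ring + hub cap: bright, unsaturated
m=((im.min(2)>170)&(np.ptp(im.astype(int),axis=2)<40)).astype(np.uint8)
n,l,st,c=cv2.connectedComponentsWithStats(m)
for i in range(1,n):
    if st[i,4]>15:print(st[i],c[i].round(1))
ys,xs=np.nonzero(m[295:362,275:345]);
h=cv2.convexHull(np.c_[xs+275,ys+295].astype(np.float32));print(cv2.fitEllipse(h))
for z in(86,95,126):print(z,onz(g,310,331,z).round(1))
sm=s["pixels"];cv2.imwrite("pics/sc.png",cv2.resize(sm[170:290,330:530,::-1],None,fx=4,fy=4,interpolation=cv2.INTER_CUBIC))
E
```

```text
[277 160  16  12 149] [284.3 165.2]
[379 295  32  40 751] [392.2 316.6]
[283 301  42  32 266] [297.7 311.8]
[324 307  13  30 134] [331.6 321.2]
[284 333  12  17  76] [289.1 340.8]
[308 337  28  19 127] [322.  347.7]
[295 349  12   7  41] [301.3 351.8]
((312.9802551269531, 326.5277099609375), (53.481483459472656, 63.802146911621094), 64.7309341430664)
86 [473.6 -12.5  86. ]
95 [474.6 -12.5  95. ]
126 [478.  -12.3 126. ]
```

View pics/tc.png

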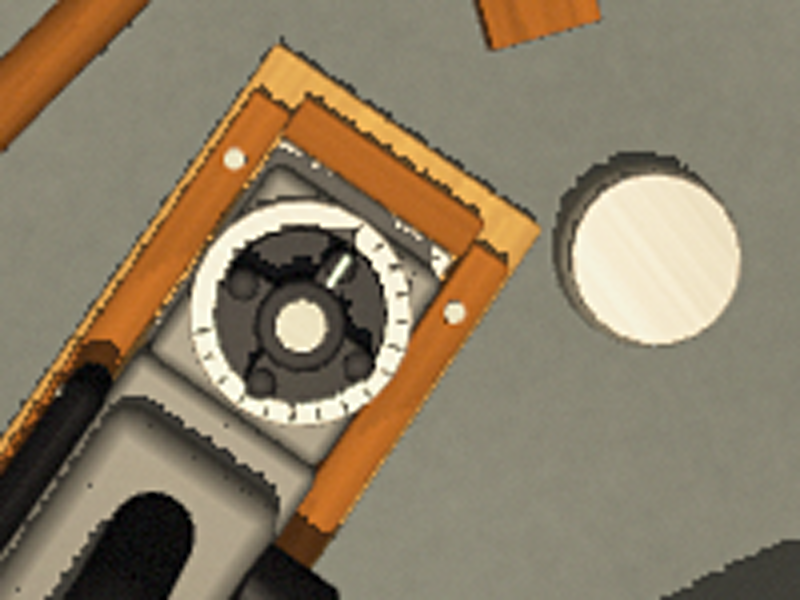

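View pics/sc.png

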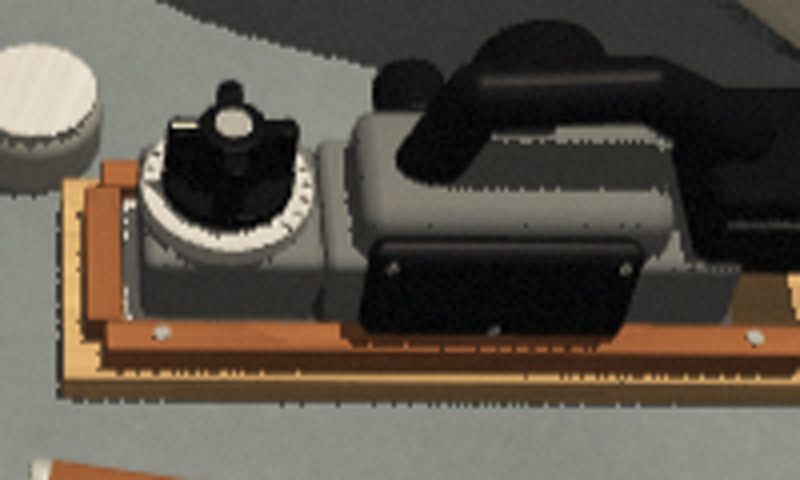

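The crops give the hub cap at top-view pixel (310.5,331.5) and scene pixel (388.7,200.8). In the top view the white line of lobe1 runs from the cap towards (320,317), and lobe2, lobe3 and lobe4 end near (324.5,340), (300.7,345) and (295.7,320.7).

Run:
```python
from h import *
g=get_image("top");s=get_image("scene")
c1,d1=ray(g,310.5,331.5);c2,d2=ray(s,388.75,200.75)
d1/=np.linalg.norm(d1);d2/=np.linalg.norm(d2)
ab=np.linalg.lstsq(np.c_[d1,-d2],c2-c1,rcond=None)[0]
p,q=c1+ab[0]*d1,c2+ab[1]*d2;print("tri",p.round(1),q.round(1))
c=onz(g,310.5,331.5,127);print("z127",c, onz(s,388.75,200.75,127))
f=lambda u,v,z:onz(g,235+u/4,250+v/4,z)[:2]
ang=lambda d:np.degrees(np.arctan2(d[1],d[0]))
print("line",ang(f(340,270,125)-c[:2]))
print("l2-l4",ang(f(358,360,125)-f(243,283,125))+90)
print("nose edge",ang(f(540,228,20)-f(280,42,20))+90)
P=(p+q)/2
for a in (-34,):
    t=np.radians(a);u=np.array([np.cos(t),np.sin(t)]);n=np.array([-u[1],u[0]]);print(P[:2]+31*u+22*n)
```

```text
tri [477.3 -13.  125.6] [475.6 -11.7 125.8]
z127 [477.46691226 -13.01233367 127.        ] [476.44189176 -10.85669878 127.        ]
line -35.5192800280355
l2-l4 -34.268500232770876
nose edge -36.22556145319501
[514.47239683 -11.47006966]
```

Emit:
step_arm(targets=[[[0.354, 0.748, 0, 0, 0, 0.525, 0], [0.354, 0.748, 0, 0, 0, 0.525, 0], [0.354, 0.748, 0, 0, 0, 0.525, 0], [0.354, 0.748, 0, 0, 0, 0.525, 0], [0.354, 0.748, 0, 0, 0, 0.525, 0]]])

```text
t: 0.92
ee_pos: [338.5, -384.8, 404.8]
orientation: [3.003, 0.921, 0.0]
ft_force: [-0.0, 0.2, -0.3]
width: 41.2
grasp_force: 0.0
```

Emit:
step_arm(targets=[[[0.354, 0.748, 0, 0, 0, 0.525, 0], [0.354, 0.748, 0, 0, 0, 0.525, 0], [0.354, 0.748, 0, 0, 0, 0.525, 0], [0.354, 0.748, 0, 0, 0, 0.525, 0], [0.354, 0.748, 0, 0, 0, 0.525, 0]]])

```text
t: 1.55
ee_pos: [427.0, -197.7, 404.9]
orientation: [2.906, 1.192, 0.0]
ft_force: [0.2, 0.4, 0.9]
width: 0.6
grasp_force: 0.0
```

Emit:
step_arm(targets=[[[0.354, 0.748, 0, 0, 0, 0.525, 0], [0.354, 0.748, 0, 0, 0, 0.525, 0], [0.354, 0.748, 0, 0, 0, 0.525, 0], [0.354, 0.748, 0, 0, 0, 0.525, 0], [0.354, 0.748, 0, 0, 0, 0.525, 0]]])

```text
t: 2.17
ee_pos: [515.5, -10.6, 404.8]
orientation: [2.785, 1.453, 0.0]
ft_force: [0.5, -0.4, 0.0]
width: 0.5
grasp_force: 0.0
```

```bash
cat > st.py <<'E'
from h import *
from scipy.spatial.transform import Rotation as R
o=readout.get_obs();M=R.from_rotvec(o["orientation"]).as_matrix()
c=np.array([476.7,-12.2]);e=o["ee_pos"]
print("t",o["t"],"ee",e.round(1),"F",o["ft_force"].round(1),"Mz",o["moment"].round(2),"w",round(o["width"],1))
y=np.degrees(np.arctan2(M[1,1],M[0,1]));t=np.radians(y);u=np.array([np.cos(t),np.sin(t)]);n=np.array([-u[1],u[0]]);g=(e+163*M[:,2])[:2]-c
print("tooly",y.round(1),"toolz",M[:,2].round(3),"grasp u,n",(g@u).round(1),(g@n).round(1))
E
python3 st.py; python3 -c "
from h import *
cv2.imwrite('pics/s2.png',cv2.resize(get_image('scene')['pixels'][100:300,290:550,::-1],None,fx=3,fy=3,interpolation=cv2.INTER_CUBIC))"
```

```text
t 2.175 ee [515.5 -10.6 404.8] F [ 0.5 -0.4  0. ] Mz [-0.03 -0.05 -0.01] w 0.5
tooly -34.9 toolz [ 0. -0. -1.] grasp u,n 31.0 23.5
```

View pics/s2.png

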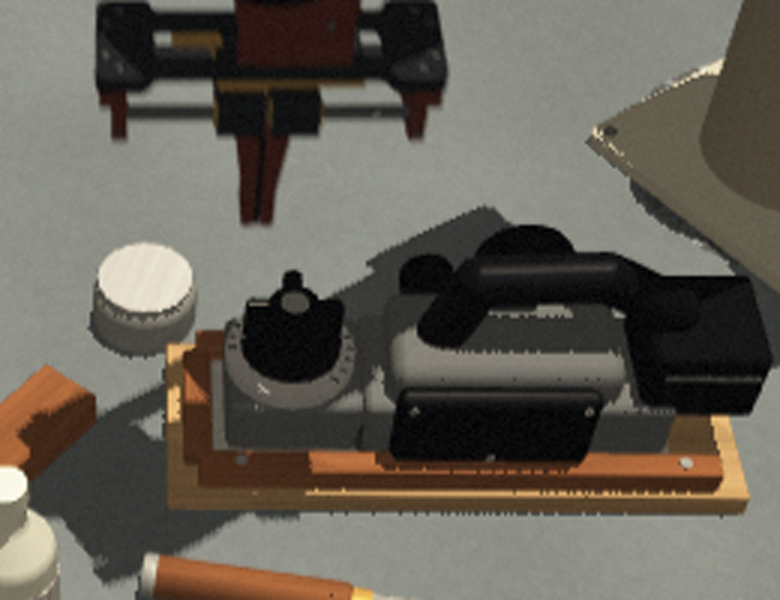

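The view shows the closed, slightly tapered fingers above the nose, with tips at crop pixel (257,222), and the knob clear at (293,325). Straight down.

Emit:
step_arm(targets=[[[0, 0, -0.5, 0, 0, 0, 0], [0, 0, -0.5, 0, 0, 0, 0], [0, 0, -0.5, 0, 0, 0, 0], [0, 0, -0.5, 0, 0, 0, 0], [0, 0, -0.38, 0, 0, 0, 0]]])

```text
t: 2.85
ee_pos: [514.9, -12.1, 284.7]
orientation: [-2.786, -1.451, 0.001]
ft_force: [-1.2, -0.6, 0.9]
width: 0.8
grasp_force: 0.0
```

```bash
python3 st.py; python3 -c "
from h import *
cv2.imwrite('pics/s3.png',cv2.resize(get_image('scene')['pixels'][100:300,290:550,::-1],None,fx=3,fy=3,interpolation=cv2.INTER_CUBIC))"
```

```text
t 2.85 ee [514.9 -12.1 284.7] F [-1.2 -0.6  0.9] Mz [-0.04 -0.06 -0.03] w 0.8
tooly -35.0 toolz [-0.001 -0.    -1.   ] grasp u,n 31.2 21.9
```

View pics/s3.png

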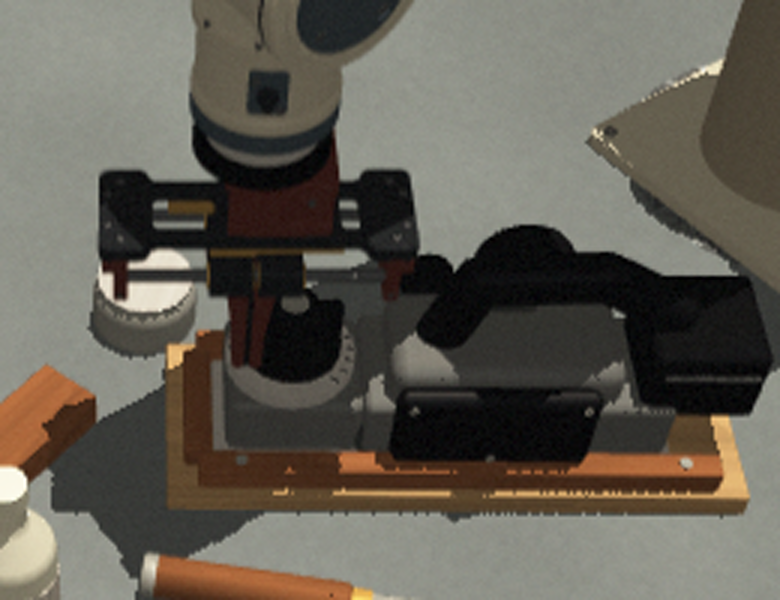

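The finger stands in the open gap behind lobe1, at crop pixel (250,335) beside the knob at (300,335). I work out the arc rows.

Emit:
step_arm(targets=[[[-0.014, -0.02, 0, 0, 0, 0, 0], [-0.014, -0.02, 0, 0, 0, 0, 0], [-0.014, -0.02, 0, 0, 0, 0, 0], [-0.014, -0.02, 0, 0, 0, 0, 0], [-0.014, -0.02, 0, 0, 0, 0, 0]]])

```text
t: 3.52
ee_pos: [511.9, -16.9, 286.1]
orientation: [2.786, 1.451, 0.003]
ft_force: [2.0, 4.1, 0.8]
width: 0.3
grasp_force: 2.2
```

```bash
python3 st.py
python3 - <<'E'
import numpy as np
P=lambda f:(lambda t:np.array([31*np.cos(t)-16*np.sin(t),31*np.sin(t)+16*np.cos(t)]))(np.radians(-35-f))
for f in range(0,72,3):print(f,((P(f+3)-P(f))/50).round(3))
E
```

```text
t 3.525 ee [511.9 -16.9 286.1] F [2.  4.1 0.8] Mz [ 0.67 -0.31 -0.02] w 0.3
tooly -35.0 toolz [ 0.002  0.    -1.   ] grasp u,n 31.7 16.6
0 [-0.006 -0.036]
3 [-0.008 -0.036]
6 [-0.01  -0.035]
9 [-0.011 -0.035]
12 [-0.013 -0.034]
15 [-0.015 -0.033]
18 [-0.017 -0.032]
21 [-0.018 -0.032]
24 [-0.02  -0.031]
27 [-0.022 -0.029]
30 [-0.023 -0.028]
33 [-0.025 -0.027]
36 [-0.026 -0.026]
39 [-0.027 -0.024]
42 [-0.028 -0.023]
45 [-0.03  -0.021]
48 [-0.031 -0.02 ]
51 [-0.032 -0.018]
54 [-0.033 -0.016]
57 [-0.033 -0.015]
60 [-0.034 -0.013]
63 [-0.035 -0.011]
66 [-0.035 -0.009]
69 [-0.036 -0.007]
```

Contact, at the expected place. First click: 9 degrees along the arc.

Emit:
step_arm(targets=[[[-0.006, -0.036, 0, 0, 0, -0.75, 0], [-0.008, -0.036, 0, 0, 0, -0.75, 0], [-0.01, -0.035, 0, 0, 0, -0.75, 0], [0, 0, 0, 0, 0, 0, 0], [0, 0, 0, 0, 0, 0, 0]]])

```text
t: 4.15
ee_pos: [510.6, -22.4, 285.8]
orientation: [2.89, 1.23, 0.001]
ft_force: [0.9, 1.1, 0.8]
width: 0.5
grasp_force: 0.6
```

```bash
python3 st.py
```

```text
t 4.15 ee [510.6 -22.4 285.8] F [0.9 1.1 0.8] Mz [ 0.02 -0.24  0.02] w 0.5
tooly -43.9 toolz [ 0.001 -0.    -1.   ] grasp u,n 31.6 16.2
```

Emit:
step_arm(targets=[[[-0.011, -0.035, 0, 0, 0, -0.75, 0], [-0.013, -0.034, 0, 0, 0, -0.75, 0], [0, 0, 0, 0, 0, 0, 0], [0, 0, 0, 0, 0, 0, 0], [0, 0, 0, 0, 0, 0, 0]]])

```text
t: 4.78
ee_pos: [509.5, -25.6, 285.7]
orientation: [-2.951, -1.076, -0.001]
ft_force: [2.2, 3.4, -0.5]
width: 0.5
grasp_force: 2.5
```

```bash
python3 st.py; python3 -c "
from h import *
a=get_image('scene')['pixels'][170:250,340:440,::-1];b=get_image('top')['pixels'][280:380,260:360,::-1]
a=cv2.resize(a,(500,400),interpolation=cv2.INTER_CUBIC);b=cv2.resize(b,(300,300));c=np.zeros((400,800,3),np.uint8);c[:,:500]=a;c[:300,500:]=b
cv2.imwrite('pics/s4.png',c)"
```

```text
t 4.775 ee [509.5 -25.6 285.7] F [ 2.2  3.4 -0.5] Mz [ 0.63 -0.51  0.  ] w 0.5
tooly -49.9 toolz [ 0.001  0.    -1.   ] grasp u,n 31.4 16.6
```

View pics/s4.png

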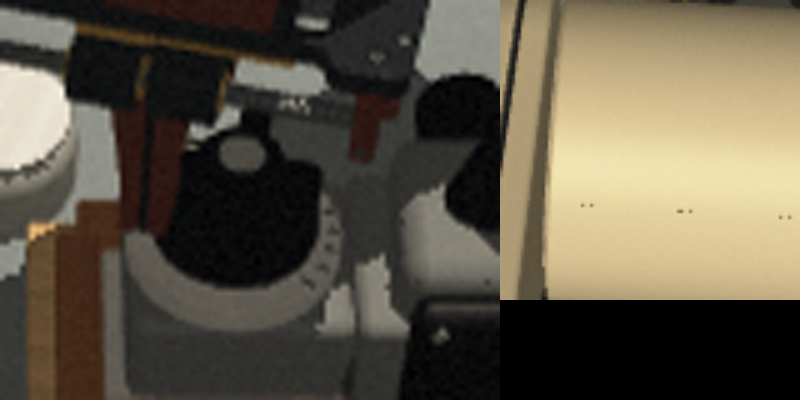

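The scene view shows the fingertip at (150,190) against the lobe, with the knob cap at (243,155); the top view is blocked by the arm. The force has returned at the same offset as the first contact, so the knob is in stop 1. Second click.

Emit:
step_arm(targets=[[[-0.015, -0.033, 0, 0, 0, -0.75, 0], [-0.017, -0.032, 0, 0, 0, -0.75, 0], [-0.018, -0.032, 0, 0, 0, -0.75, 0], [0, 0, 0, 0, 0, 0, 0], [0, 0, 0, 0, 0, 0, 0]]])

```text
t: 5.5
ee_pos: [506.3, -30.8, 285.4]
orientation: [-3.026, -0.842, 0.002]
ft_force: [-0.5, -0.3, -0.1]
width: 0.8
grasp_force: 0.0
```

Emit:
step_arm(targets=[[[-0.02, -0.031, 0, 0, 0, -0.75, 0], [-0.022, -0.029, 0, 0, 0, -0.75, 0], [0, 0, 0, 0, 0, 0, 0], [0, 0, 0, 0, 0, 0, 0], [0, 0, 0, 0, 0, 0, 0]]])

```text
t: 6.12
ee_pos: [504.9, -33.3, 285.6]
orientation: [-3.066, -0.682, -0.002]
ft_force: [2.9, 4.3, -1.7]
width: 0.6
grasp_force: 2.2
```

```bash
python3 st.py
```

```text
t 6.125 ee [504.9 -33.3 285.6] F [ 2.9  4.3 -1.7] Mz [ 0.73 -0.51 -0.11] w 0.6
tooly -64.9 toolz [ 0.001  0.001 -1.   ] grasp u,n 31.0 16.9
```

Stop 2, with the same pattern. Third click.

Emit:
step_arm(targets=[[[-0.023, -0.028, 0, 0, 0, -0.75, 0], [-0.025, -0.027, 0, 0, 0, -0.75, 0], [-0.026, -0.026, 0, 0, 0, -0.75, 0], [0, 0, 0, 0, 0, 0, 0], [0, 0, 0, 0, 0, 0, 0]]])

```text
t: 6.75
ee_pos: [500.7, -37.8, 285.6]
orientation: [3.111, 0.44, -0.001]
ft_force: [-0.1, -0.1, -0.4]
width: 0.8
grasp_force: 0.0
```

Emit:
step_arm(targets=[[[-0.027, -0.024, 0, 0, 0, -0.75, 0], [-0.028, -0.023, 0, 0, 0, -0.75, 0], [0, 0, 0, 0, 0, 0, 0], [0, 0, 0, 0, 0, 0, 0], [0, 0, 0, 0, 0, 0, 0]]])

```text
t: 7.38
ee_pos: [498.7, -39.9, 285.8]
orientation: [-3.129, -0.276, -0.003]
ft_force: [3.7, 3.3, -2.1]
width: 0.6
grasp_force: 2.3
```

```bash
python3 st.py
```

```text
t 7.375 ee [498.7 -39.9 285.8] F [ 3.7  3.3 -2.1] Mz [ 0.5  -0.79 -0.11] w 0.6
tooly -79.9 toolz [ 0.002  0.    -1.   ] grasp u,n 31.1 17.1
```

Stop 3. Fourth click: only the first part of the arc, until the force drops away.

Emit:
step_arm(targets=[[[-0.03, -0.021, 0, 0, 0, -0.75, 0], [-0.031, -0.02, 0, 0, 0, -0.75, 0], [-0.032, -0.018, 0, 0, 0, -0.75, 0], [0, 0, 0, 0, 0, 0, 0], [0, 0, 0, 0, 0, 0, 0]]])

```text
t: 8.0
ee_pos: [493.1, -43.1, 285.6]
orientation: [3.141, 0.03, -0.002]
ft_force: [-1.2, -0.5, 0.4]
width: 0.7
grasp_force: 0.1
```

```bash
python3 st.py
```

```text
t 8.0 ee [493.1 -43.1 285.6] F [-1.2 -0.5  0.4] Mz [ 0.   -0.02  0.03] w 0.7
tooly -88.9 toolz [-0.001 -0.    -1.   ] grasp u,n 31.2 15.6
```

Snapped, and the contact is gone. Back off 4 mm, lift, then move aside to look.

Emit:
step_arm(targets=[[[0.04, 0, 0, 0, 0, 0, 0], [0.04, -0.02, 0, 0, 0, 0, 0], [0, 0, 0.5, 0, 0, 0, 0], [0, 0, 0.9, 0, 0, 0, 0], [0, 0, 0.9, 0, 0, 0, 0]]])

```text
t: 8.62
ee_pos: [497.3, -44.0, 401.6]
orientation: [-3.141, -0.029, 0.002]
ft_force: [1.0, -0.0, 0.4]
width: 0.3
grasp_force: 0.0
```

Emit:
step_arm(targets=[[[-0.2, -0.7, 0.2, 0, 0, 0, 0], [-0.2, -0.7, 0, 0, 0, 0, 0], [-0.2, -0.7, 0, 0, 0, 0, 0], [-0.2, -0.7, 0, 0, 0, 0, 0], [-0.2, -0.7, 0, 0, 0, 0, 0]]])

```text
t: 9.25
ee_pos: [447.0, -220.1, 410.7]
orientation: [-3.141, -0.029, 0.0]
ft_force: [-0.8, -0.7, -0.1]
width: 0.2
grasp_force: 0.0
```

Emit:
step_arm(targets=[[[-0.2, -0.7, 0, 0, 0, 0, 0], [-0.2, -0.7, 0, 0, 0, 0, 0], [-0.2, -0.7, 0, 0, 0, 0, 0], [-0.2, -0.7, 0, 0, 0, 0, 0], [-0.2, -0.7, 0, 0, 0, 0, 0]]])

```text
t: 9.88
ee_pos: [397.0, -395.1, 410.5]
orientation: [-3.141, -0.029, 0.001]
ft_force: [0.4, 0.1, -0.0]
width: 0.3
grasp_force: 0.0
```

```bash
python3 st.py; python3 -c "
from h import *
cv2.imwrite('pics/t5.png',cv2.resize(get_image('top')['pixels'][250:400,235:435,::-1],None,fx=4,fy=4,interpolation=cv2.INTER_CUBIC))"
```

```text
t 9.875 ee [ 397.  -395.1  410.5] F [ 0.4  0.1 -0. ] Mz [ 0.   -0.01  0.02] w 0.3
tooly -89.0 toolz [-0.  0. -1.] grasp u,n 381.4 -86.8
```

View pics/t5.png

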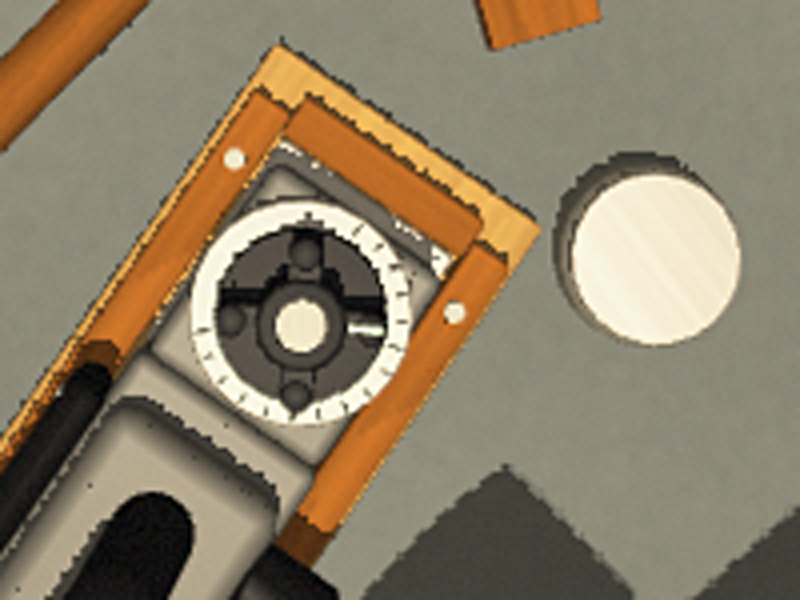

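The white line now points to (365,328), straight right of the cap at (302,326). That is about 60 degrees clockwise of its start, with the surroundings unmoved, so I hand in.

```bash
python3 -c "
from workcell import ctrl
print(ctrl.close_job())"
```

```text
the job is handed in; nothing more can be done
None
```

I pushed the depth knob four clicks clockwise to about 60° (0.4 mm), checked it in the top camera with the hand clear and the tin, chisel and offcut in place as far as seen (the glue bottle was out of that picture), and handed the job in; no verdict came back.

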